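Discharge the supply, then wedge its front foot clear and hold

TASK

Make the supply safe first: swing the red-knobbed discharge lever over to its stop and let it spring all the way back. Then lay the orange wedge flat on the stand's steel plate and push its thin end under the bar along the front of the hinged supply unit until the unit's front has lifted off the plate by 2 to 6 mm (dial needle in the green), and finish like that, still holding the wedge in place with the gripper. Lift the unit with the wedge only, never with the robot itself, and leave the other things on the bench where they are.

Things in the scene. Friction and masses are not known exactly. Their poses are not given: they have to be found in the camera images.
- stand: Fixed steel stand, place and yaw vary. Origin on the bench (z = 0) straight below the middle of the unit's front bar; +x points from the bar to the unit's rear (away from the robot), z up. Steel plate, top at z = 10 mm: before the bar a tongue 90 mm wide (y -45 to 45 mm) from x = -180 mm; behind the bar 170 mm wide to x = 200 mm.
- unit: Beige supply unit, 152 x 144 x 82 mm, 0.6 to 1.2 kg, hinged at its rear lower edge: only its front rises. Origin at the front bar, 35 mm above the bench, axes as the stand's; hinge line 160 mm behind it; top at 113 mm. Two rubber feet (16 mm, at y = -58 and 58 mm, 16 mm behind the bar) rest on the plate; the wedge goes between them. Front load 3 to 6 N; pushing the wedge in takes up to about 12 N.
- bar_under (a point): Lowest point, mid-length, of the steel bar (12 mm diameter, 144 mm long along y) along the unit's front lower edge. At rest 23 mm above the bench, 13 mm above the plate; it rises with the unit, so its height beyond 23 mm is the lift. Behind it, under the unit, 20 mm are free above the plate.
- plate_front (a point): Middle of the front end of the plate's tongue, on its top face (10 mm above the bench), 180 mm in front of the bar. At the stand's other end, on a post behind the unit, is the lift dial (76 mm across, face up, 148 mm above the bench): its red needle turns clockwise, seen from above, with the lift; marks from 0 to 8 mm, green from 2 to 6 mm.
- wedge: Loose wedge, 155 mm long, 0.13 to 0.19 kg: orange ramp and upright aluminium grip. Origin on its underside below the middle of the grip; +x to the thin tip. Grip 30 (x) x 24 (y) x 50 mm tall, nothing beside it. Ramp 40 mm wide, from x = 40 mm (24 mm thick) falling straight, 1 in 5, to the tip. Starts flat on the bench left or right of the stand, tip roughly away from the robot.
- wedge_tip (a point): Middle of the wedge's thin edge (4 mm thick), on the underside, 140 mm ahead of the grip's middle. With the wedge on the plate the ramp meets the resting bar when the tip is 45 mm past it (grip's middle 95 mm before it), then lifts it 1 mm for each 5 mm of push.
- dis_box: Fixed grey discharge box, 100 x 75 x 46 mm, on the other side of the stand from the wedge; place and yaw vary. Origin at the centre of its underside, z up. The lever's level pivot axis runs along the box's y, 55 mm above the origin; the lever swings from leaning to the box's -x side (towards the robot) over to its +x side.
- lever (a joint): Angle of the discharge lever, rad: 0 at rest (spring-held, leaning 0.4 rad to the box's -x side), 0.8 at its stop (leaning 0.4 rad to +x). A spring brings it back when let go; at the knob it takes about 1 N to start and 5 N at the stop.
- lever_knob (a point): Centre of the red ball (28 mm diameter) on the lever's end, 110 mm from the pivot axis; at rest 43 mm to the box's -x side and 156 mm above the bench. The rod below it is 10 mm thick.
- knob_a: Spare grey instrument knob, 40 mm diameter, 22 mm tall, standing loose on the bench; origin under its centre. Leave alone.
- knob_b: A second such spare knob. Leave alone.
- jar: Amber screw jar with a blue cap, 50 mm diameter, 60 mm tall, loose; origin under its centre. Leave alone.
- tape: Yellow roll of tape lying flat, 76 mm diameter, 19 mm high, loose; origin under its centre. Leave alone.
- driver: Screwdriver lying loose on the bench at the left side. Leave alone.
- meter: Yellow hand meter, 130 x 75 x 32 mm, lying loose at the right side; origin under its centre. Leave alone.
- mug: Blue mug, 76 mm diameter, 85 mm tall, loose, at the left side; origin under its centre. Leave alone.
Not all that is in view belongs to the job. Of the things that look like the wedge, take the one that is farthest to the robot's right at the start.

How it is judged:
By the outcome, as a careful person would: the job done as asked, in the order asked, and still so for the second after the job is handed in, while the arm keeps its last pose, push and grip.
It also fails if it takes over 64 s, if anything falls off the work surface, if the arm or the gripper's body presses on something with over 40 N, if the wrist force passes 120 N, or if a joint passes its speed limit or range.

ROBOT

A 6-joint arm with a two-finger parallel gripper is mounted at the origin on the work surface. World frame = base frame: x ahead of the robot, y to its left, z up, the work surface at z = 0. Lengths are in m, angles in rad, forces in N, time in s.
With the tool pointing down it reaches from about 0.375 to 0.975 m from the base axis. Payload 3.8 kg.
Tool frame: the origin (TCP) lies on the centre line of the jaws, within the pads' length; the fingertips stand 8 mm ahead of it and the grasp point (between the pads) lies 11 mm behind it; z points along the fingers, y is the direction in which the jaws open and shut (so a half turn about z gives the same grasp; the last joint's range is limited). The gripper opens to 85 mm and grips with 20 to 120 N. Pads are 22 mm wide; open, the fingers measure 114 mm over their backs; the gripper's body (76 mm by 85 mm) begins 54 mm behind the grasp point. The pads swing forward as they close: fully open they stand 13 mm farther back than shut.
Start: joints at [-1.299, 0.264, 1.604, -0, 1.274, -0.037], TCP at [0.205, -0.643, 0.239] pointing down, gripper open.
Joint ranges: [-2.63, 2.63], [-0.94, 2.18], [0.31, 2.57], [-1.31, 4.45], [0, 2.66], [-2.55, 2.55]. Speed limits (rad/s): [2.57, 2.57, 3.14, 3.14, 3.14, 3.14].

INTERFACE

Orientations are given as a rotation vector (axis times angle).
In Python, from workcell import * gives the robot as it stands.
- The arm moves only by the tool play_rows, never from a script. Its arguments are lists of equal length, an entry for each row: "slide": the shift along the tool's x, y, z in cm, a list of three; "delta_rot": the turn, a rotation vector about the tool's x, y, z in rad, a list of three. In form: {"slide": [[x, y, z], ...], "delta_rot": [[wx, wy, wz], ...]}. A call has 1 to 12 rows; each row is the pose to reach, as a shift and turn from the pose measured when the call began, along the tool's axes at that moment; what a row does not reach only later rows make up. A row lasts 1/12 s, in which the tool goes at most 41.7 mm and 7.16 degrees, less where a joint would pass 70% of its speed; a pose out of reach is approached as far as the arm can. A call with a gripper value outside its range is refused whole. "hand" is the opening, from 0 (shut) to 1 (fully open), set as the call begins (left out, the last holds). The fingers move at their own pace and stop on an object; "force" is the grip in N (left out, the last holds). Time passes only in rows, so rows that repeat a pose let the fingers close. It gives the time, the measured TCP pose, the force and the opening at its end, in the units of the state.
- read_state(): the state, without advancing time (a new reading comes with each control period).
- read_camera(name): name is "scene" or "top" or "wrist"; returns a dict with "image" (400x640x3 uint8, red, green, blue), "depth" (400x640 float32, m along the optical axis (not along the pixel's ray), 0 where there is no reading), "fovy" (degrees; the focal length in pixels is half the picture's height over the tangent of half this angle, whatever the lens; pixels are square), "cx", "cy" (the principal point, pixels), "world_from_camera" (4x4, takes a point from camera to world coordinates); the wrist camera has in their place "hand_eye" (4x4, takes a point from camera to tool coordinates, whose origin is the TCP and whose axes are the flange's). Camera axes: x right, y up, looking along -z (the intrinsics and any distortion apply to the point x, -y, -z); pixel columns grow to the right and rows downward; lengths in m; the calibration is good to about 2 mm. A picture is of the moment at which its call begins: read the wrist's pose just before it.
- finish_job(): hands the job in, once; it reports no verdict.
Trained networks look in a picture, given as the dict that the camera call returned (one of the last four; its "shot" number tells which), for a name from the list of things; names that differ only in an ending like _2 or _b are one class to them, and where a whole thing is asked for, a point or a joint stands for the part that bears it (a point fixed in the world has none). Each returns a list of dicts, best first, with "conf" (0 to 1); they miss things now and then, are a little off and sometimes report something else, mostly with a low value. They report only what shows in the picture. A call takes as long as a camera call. They do not tell look-alikes from the thing itself.
- spot_in(target, picture): "bbox" ([centre column, centre row, width, height] in pixels, round what is visible of it).
- landmark_of(target, picture): "at" ([column, row] in pixels: a listed point, or the origin of a listed thing).
The state is a dict: "time": time; "q": joint angles; "joint_vel": joint speeds; "joint_torque": joint torques, N m; "tool_pos": TCP position; "tcp_rot": TCP orientation; "wrist_force": force on the tool from outside, world axes, zero at the start; "torque": the same for the moment, N m; "width": opening from 0.0 (shut) to 1.0 (fully open).
Only numpy, scipy, OpenCV 4.12 (cv2) and the standard library are available. Lean on these libraries where they do the work, as an engineer would, in place of code of your own. Each camera call takes 0.05 s, during which the arm holds its last target.

## Working session

There is one attempt and no reset: what is moved stays moved. The work goes in short steps, Python scripts to look and compute and a tool call to move; the robot and the scene stay as the last step left them, time stands still between calls to the robot, and variables do not carry over. Pictures are saved under pics/ and viewed, and the job is handed in when it is done.

Besides the shell and the picture viewer there is one more tool, called after "Call:" as name(argument=value, ...), one argument or row to a line, values as JSON. play_rows: Moves the arm, as the interface text tells. Its arguments: {"type":"object","properties":{"slide":{"type":"array"},"delta_rot":{"type":"array"},"hand":{"type":"number"},"force":{"type":"number"}},"required":["slide","delta_rot"]}

```bash
ls; mkdir -p pics; cat > h.py <<'E'
from workcell import *
import numpy as np, cv2
from scipy.spatial.transform import Rotation as R
def save(c,n):
    cv2.imwrite('pics/'+n,cv2.cvtColor(c['image'],cv2.COLOR_RGB2BGR))
def f_of(c): return 200/np.tan(np.radians(c['fovy'])/2)
def cam_T(c,st=None):
    if 'world_from_camera' in c: return np.array(c['world_from_camera'])
    T=np.eye(4);T[:3,:3]=R.from_rotvec(st['tcp_rot']).as_matrix();T[:3,3]=st['tool_pos']
    return T@np.array(c['hand_eye'])
def ray(c,uv,st=None):
    T=cam_T(c,st);f=f_of(c)
    d=np.array([(uv[0]-c['cx'])/f,-(uv[1]-c['cy'])/f,-1.])
    return T[:3,3],T[:3,:3]@d
def at_z(c,uv,z,st=None):
    o,d=ray(c,uv,st); return o+d*(z-o[2])/d[2]
def at_depth(c,uv,st=None):
    o,d=ray(c,uv,st); return o+d*c['depth'][int(round(uv[1])),int(round(uv[0]))]
def cloud(c,st=None):
    T=cam_T(c,st);f=f_of(c);v,u=np.mgrid[:400,:640]
    D=c['depth'];P=np.stack([(u-c['cx'])/f*D,-(v-c['cy'])/f*D,-D],-1)
    return P@T[:3,:3].T+T[:3,3]
def proj(c,p,st=None):
    T=np.linalg.inv(cam_T(c,st));q=T[:3,:3]@np.array(p)+T[:3,3];f=f_of(c)
    return c['cx']+f*q[0]/-q[2], c['cy']-f*q[1]/-q[2]
E
python3 - <<'E'
from h import *
print(read_state())
for n in ['scene','top']:
    c=read_camera(n); save(c,n+'0.png'); print(n,[(k,v) for k,v in c.items() if k not in('image','depth')])
    for t in ['wedge','dis_box','lever','stand','unit']:
        print(t,[(np.round(b['bbox'],0).tolist(),round(b['conf'],2)) for b in spot_in(t,c)])
    for t in ['wedge','wedge_tip','dis_box','lever_knob','stand','bar_under','plate_front','unit']:
        print(t,[(np.round(b['at'],1).tolist(),round(b['conf'],2)) for b in landmark_of(t,c)])
E
```

```text
pics
{'time': 0.0, 'q': array([-1.29892130e+00,  2.64756913e-01,  1.60540138e+00, -1.30247371e-05,
        1.27367206e+00, -3.69143449e-02]), 'joint_vel': array([ 6.90519795e-04,  3.23412707e-04, -3.33348707e-04,  6.40097779e-04,
        6.92068626e-05,  1.55466129e-03]), 'joint_torque': array([ 6.40634371e-04, -5.15105760e+01, -3.67317688e+01, -2.12024923e-05,
        1.27482330e-02, -2.43419390e-05]), 'tool_pos': array([ 0.20492833, -0.64238698,  0.23794467]), 'tcp_rot': array([-3.10202742e+00, -4.82784852e-01,  4.31107565e-04]), 'wrist_force': array([-0.90377945,  0.12178191,  0.37351216]), 'torque': array([0.02753043, 0.01216724, 0.01380708]), 'width': 0.9975996182795817}
scene [('fovy', 50.925914194626905), ('cx', 317.31761495638835), ('cy', 203.13332805380608), ('world_from_camera', array([[-0.76080124, -0.53388178,  0.36898743,  0.97891416],
       [ 0.64891775, -0.61761926,  0.44435594,  0.54363831],
       [-0.0093398 ,  0.57750904,  0.81633086,  1.17360043],
       [ 0.        ,  0.        ,  0.        ,  1.        ]])), ('shot', 1)]
wedge [([339.0, 276.0, 47.0, 31.0], 0.68
[... 1261 characters left out ...]
], 0.45)]
dis_box [([220.0, 217.0, 33.0, 33.0], 0.9)]
lever [([214.0, 222.0, 15.0, 20.0], 0.69)]
stand [([333.0, 151.0, 61.0, 142.0], 0.88), ([405.0, 204.0, 20.0, 46.0], 0.21)]
unit [([333.0, 134.0, 55.0, 68.0], 0.91)]
wedge [([222.3, 285.7], 0.75), ([402.6, 222.4], 0.59), ([249.4, 188.9], 0.57), ([328.1, 159.0], 0.57)]
wedge_tip [([263.4, 271.9], 0.92), ([289.8, 179.5], 0.9), ([404.3, 178.6], 0.65), ([328.3, 164.2], 0.26)]
dis_box [([221.4, 220.0], 0.66), ([155.3, 168.9], 0.4)]
lever_knob [([211.3, 222.1], 0.61)]
stand [([211.4, 222.0], 0.73), ([329.7, 165.4], 0.67)]
bar_under [([318.6, 220.8], 0.68), ([487.4, 228.4], 0.19)]
plate_front [([329.6, 167.0], 0.57)]
unit [([328.5, 156.9], 0.84)]
```

View pics/scene0.png

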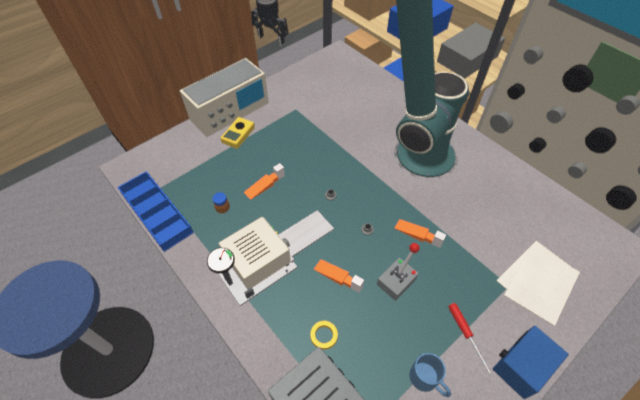

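View pics/top0.png

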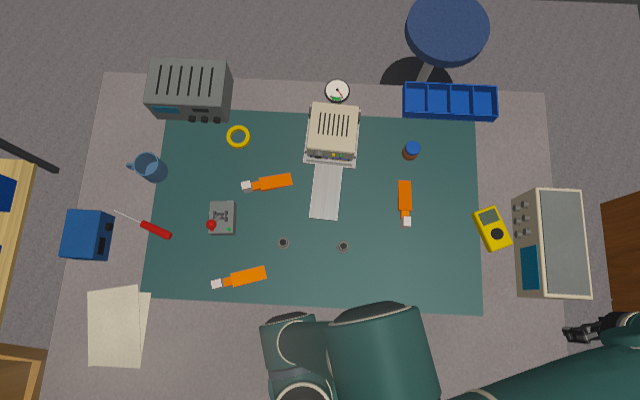

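The top view shows three orange wedge look-alikes, at (404,204), (267,182) and (240,277). The one farthest to the robot's right (-y, right in this image) is (404,204). It is also on the other side of the stand from the discharge box at (221,217). The stand's tongue is at (326,192), and the red knob is at (211,225).

```bash
python3 - <<'E'
from h import *
c=read_camera('top'); im=c['image'];
crop=cv2.resize(im[90:260,195:435],None,fx=3.3,fy=3.3,interpolation=cv2.INTER_CUBIC)
cv2.imwrite('pics/topcrop.png',cv2.cvtColor(crop,cv2.COLOR_RGB2BGR))
P=cloud(c)
hsv=cv2.cvtColor(im,cv2.COLOR_RGB2HSV)
m=(hsv[...,0]<16)&(hsv[...,0]>4)&(hsv[...,1]>180)&(hsv[...,2]>120)
n,l,s,ce=cv2.connectedComponentsWithStats(m.astype(np.uint8))
for i in range(1,n):
    if s[i,4]>60:
        q=P[l==i]; print(s[i],ce[i],q.min(0).round(3),q.max(0).round(3),q.mean(0).round(3))
for uv in [(404,222),(211,225),(326,170),(326,192),(311,217),(338,219),(316,164),(342,165),(221,217),(333,130)]:
    print(uv,at_depth(c,uv).round(3))
for n2,p in [('knob_a',(283,242)),('b',(343,246))]: print(n2,at_depth(c,p).round(3))
E
```

```text
[398 180  14  38 145] [404.46206897 195.5862069 ] [ 0.489 -0.297 -0.004] [ 0.614 -0.255  0.025] [ 0.56  -0.276  0.011]
(404, 222) [ 0.468 -0.266  0.053]
(211, 225) [0.409 0.274 0.171]
(326, 170) [ 0.632 -0.028  0.006]
(326, 192) [ 0.559 -0.031  0.007]
(311, 217) [0.476 0.012 0.011]
(338, 219) [ 0.477 -0.073 -0.004]
(316, 164) [0.65  0.005 0.008]
(342, 165) [ 0.643 -0.077  0.032]
(221, 217) [0.452 0.276 0.062]
(333, 130) [ 0.724 -0.041  0.112]
knob_a [0.394 0.092 0.018]
b [ 0.39  -0.089  0.025]
```

View pics/topcrop.png

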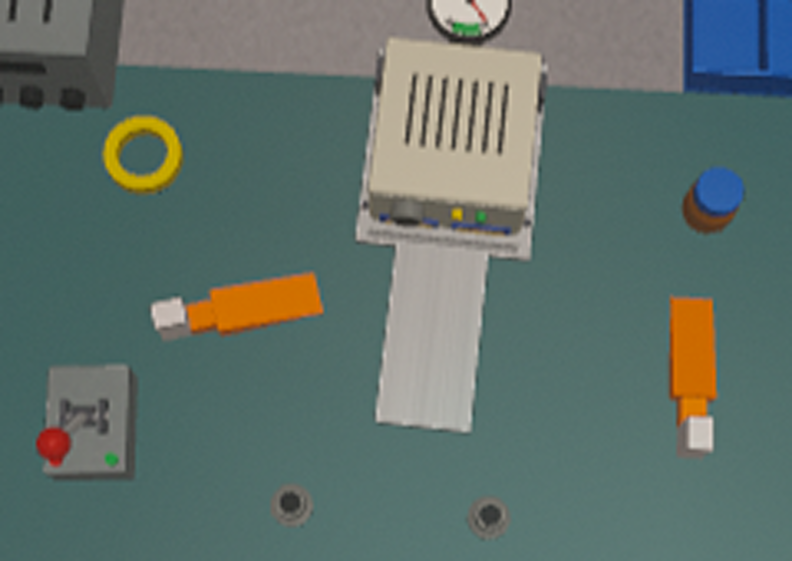

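```bash
python3 - <<'E'
from h import *
st=read_state(); Rt=R.from_rotvec(st['tcp_rot']).as_matrix(); print(Rt.round(3))
w=read_camera('wrist'); print(w['hand_eye'].round(3),w['fovy']); save(w,'w0.png')
obs=[]
for n in ['top','scene']:
    c=read_camera(n); hsv=cv2.cvtColor(c['image'],cv2.COLOR_RGB2HSV)
    m=((hsv[...,0]<4)|(hsv[...,0]>174))&(hsv[...,1]>170)&(hsv[...,2]>90)
    k,l,s,ce=cv2.connectedComponentsWithStats(m.astype(np.uint8))
    for i in range(1,k):
        if s[i,4]>15: print(n,s[i],ce[i].round(1),at_z(c,ce[i],.156).round(4))
    if n=='top':
        g=lambda x,y:(195+(x+.5)/3.3-.5,90+(y+.5)/3.3-.5)
        for nm,p,z in [('tfl',(377,421),.01),('tfr',(470,431),.01),('tjl',(395,246),.01),('tjr',(488,254),.01),('pl',(357,240),.01),('pr',(530,257),.01),
          ('b1',(49,367),.046),('b2',(129,365),.046),('b3',(128,472),.046),('b4',(46,472),.046),('ul',(391,40),.113),('ur',(546,52),.113),('ufl',(369,191),.113),('ufr',(528,207),.113),
          ('wtl',(671,298),.004),('wtr',(713,298),.004),('wbl',(670,394),.024),('wbr',(715,399),.024),('g1',(685,417),.05),('g2',(713,416),.05),('g3',(713,449),.05),('g4',(685,449),.05)]:
            print(nm,at_z(c,g(*p),z).round(4))
E
```

```text
[[ 0.953  0.304 -0.   ]
 [ 0.304 -0.953 -0.   ]
 [-0.     0.    -1.   ]]
[[ 0.001  0.958  0.287  0.073]
 [ 1.    -0.001  0.001  0.   ]
 [ 0.001  0.287 -0.958 -0.135]
 [ 0.     0.     0.     1.   ]] 61.18612504396184
top [140 221  32  18 240] [155.8 229.5] [0.3912 0.425  0.156 ]
top [206 220  10  11  79] [210.7 224.4] [0.4131 0.2788 0.156 ]
tfl [0.4754 0.018  0.01  ]
tfr [ 0.4706 -0.0692  0.01  ]
tjl [0.6481 0.0104 0.01  ]
tjr [ 0.6448 -0.0796  0.01  ]
pl [0.6522 0.0474 0.01  ]
pr [ 0.6439 -0.1201  0.01  ]
b1 [0.5027 0.3202 0.046 ]
b2 [0.5085 0.2471 0.046 ]
b3 [0.4099 0.2381 0.046 ]
b4 [0.406  0.3117 0.046 ]
ul [0.8123 0.0228 0.113 ]
ur [ 0.8079 -0.1199  0.113 ]
ufl [0.6639 0.0345 0.113 ]
ufr [ 0.6563 -0.1079  0.113 ]
wtl [ 0.6118 -0.2572  0.004 ]
wtr [ 0.6139 -0.2975  0.004 ]
wbl [ 0.5127 -0.2526  0.024 ]
wbr [ 0.5101 -0.2944  0.024 ]
g1 [ 0.4861 -0.2611  0.05  ]
g2 [ 0.4884 -0.2864  0.05  ]
g3 [ 0.4581 -0.2863  0.05  ]
g4 [ 0.4568 -0.2612  0.05  ]
scene [410 244   9   8  54] [413.9 247.3] [0.4144 0.2772 0.156 ]
scene [450 304  22  33 257] [460.  319.7] [0.4811 0.4891 0.156 ]
```

Measurements:

| Item | Position (m) | Yaw (rad) | Check |
|---|---|---|---|
| Stand tongue, front middle | (0.473, -0.026) | -0.055 | – |
| Bar | (0.653, -0.036) | – | – |
| Wedge grip | (0.472, -0.274) | -0.026 | Tip at 140.5 mm, as specified |
| Discharge box | (0.457, 0.279) | 0.08 | Knob predicted at (0.414, 0.276), seen at (0.414, 0.278) |

I'll move to the left and take a close look at the wedge on the way.

Call:
play_rows(
  slide=[
    [34.7,-28,-6],
    [34.7,-28,-6],
    [34.7,-28,-6],
    [34.7,-28,-6],
    [34.7,-28,-6],
    [34.7,-28,-6],
    [34.7,-28,-6],
    [34.7,-28,-6],
    [34.7,-28,-6],
    [34.7,-28,-6],
    [34.7,-28,-6],
    [34.7,-28,-6],
  ],
  delta_rot=[
    [0,0,0.335],
    [0,0,0.335],
    [0,0,0.335],
    [0,0,0.335],
    [0,0,0.335],
    [0,0,0.335],
    [0,0,0.335],
    [0,0,0.335],
    [0,0,0.335],
    [0,0,0.335],
    [0,0,0.335],
    [0,0,0.335],
  ],
  hand=0,
  force=20,
)

```text
time: 2.6
tool_pos: [0.4538, -0.2664, 0.3009]
tcp_rot: [-3.14, 0.033, -0.006]
wrist_force: [0.1, 0.7, -0.8]
width: -0.001
```

```bash
python3 - <<'E'
from h import *
st=read_state(); print(st['time'],st['tool_pos'].round(4),R.from_rotvec(st['tcp_rot']).as_matrix().round(3).tolist(),st['joint_vel'].round(2),st['q'].round(2),st['wrist_force'].round(2),st['width'])
w=read_camera('wrist'); save(w,'w1.png')
print(proj(w,[.4724,-.2738,.05],st),proj(w,[.6129,-.2774,.0],st))
for t in ['wedge','wedge_tip']: print([(np.round(b['at'],1),round(b['conf'],2),at_z(w,b['at'],0,st).round(4)) for b in landmark_of(t,w)])
E
```

```text
2.6 [ 0.4538 -0.2664  0.3009] [[1.0, -0.021, 0.004], [-0.021, -1.0, 0.001], [0.004, -0.001, -1.0]] [-0.07  0.01  0.01 -0.07 -0.01 -0.08] [-0.58 -0.05  1.84  0.    1.35  1.01] [ 0.09  0.74 -0.78] -0.0009369880122246604
(np.float64(322.04652866642823), np.float64(147.61187983524462)) (np.float64(322.6393045113563), np.float64(20.663870635620583))
[(array([322. , 144.5]), 0.76, array([ 0.4694, -0.2745,  0.    ]))]
[(array([ 33.5, 267.4]), 0.88, array([0.3023, 0.1414, 0.    ])), (array([15.1, 40.8]), 0.81, array([0.5989, 0.0868, 0.    ])), (array([319.7,  18.9]), 0.63, array([ 0.6148, -0.274 ,  0.    ]))]
```

View pics/w1.png

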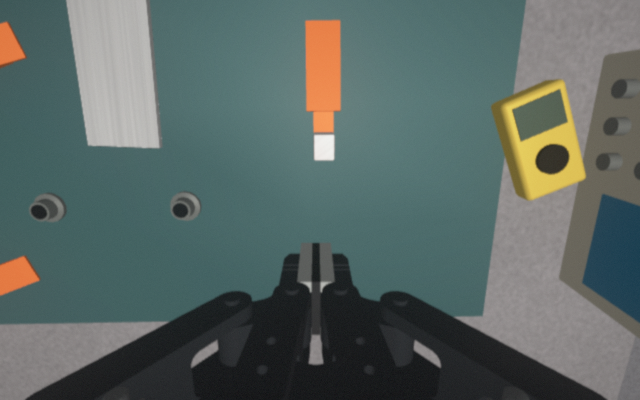

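The close view shows the chosen wedge at (323,90), with its grip at (323,147) and nothing beside it. It matches the predicted position. Next I'll stop above the tongue to refine the stand's pose on the way.

Call:
play_rows(
  slide=[
    [1.1,-23.6,0],
    [1.1,-23.6,0],
    [1.1,-23.6,0],
    [1.1,-23.6,0],
    [1.1,-23.6,0],
    [1.1,-23.6,0],
    [1.1,-23.6,0],
    [1.1,-23.6,0],
  ],
  delta_rot=[
    [0,0,0],
    [0,0,0],
    [0,0,0],
    [0,0,0],
    [0,0,0],
    [0,0,0],
    [0,0,0],
    [0,0,0],
  ],
)

```text
time: 3.42
tool_pos: [0.4672, -0.0355, 0.2989]
tcp_rot: [3.14, -0.037, -0.001]
wrist_force: [0.6, -0.6, -0.6]
width: -0.0
```

```bash
python3 - <<'E'
from h import *
st=read_state(); print(st['time'],st['tool_pos'].round(4),st['tcp_rot'].round(3),st['joint_vel'].round(2))
w=read_camera('wrist'); save(w,'w2.png')
np.savez('w2.npz',**{k:w[k] for k in ['image','depth','fovy','cx','cy','hand_eye']},tool_pos=st['tool_pos'],tcp_rot=st['tcp_rot'])
s=np.array([.653,-.0357,0]);a=-.055;Z=R.from_euler('z',a).as_matrix()
for p in [(-.18,.045,.01),(-.18,-.045,.01),(-.0,.045,.01),(-.0,-.045,.01),(0,.072,.029),(0,-.072,.029)]:
  print(p,np.round(proj(w,s+Z@np.array(p),st),1))
for t in ['stand','bar_under','plate_front','unit']: print(t,[(np.round(b['at'],1),round(b['conf'],2)) for b in landmark_of(t,w)])
E
```

```text
3.4167 [ 0.4672 -0.0355  0.2989] [ 3.14e+00 -3.70e-02 -1.00e-03] [-0.04  0.01 -0.01 -0.01 -0.   -0.01]
(-0.18, 0.045, 0.01) [271.6 151.5]
(-0.18, -0.045, 0.01) [343.2 153.8]
(-0.0, 0.045, 0.01) [270.7 -11.2]
(-0.0, -0.045, 0.01) [352.2  -8.3]
(0, 0.072, 0.029) [242.7 -17.7]
(0, -0.072, 0.029) [379.7 -12.7]
stand []
bar_under []
plate_front [(array([304.8, 153.5]), 0.6)]
unit []
```

View pics/w2.png

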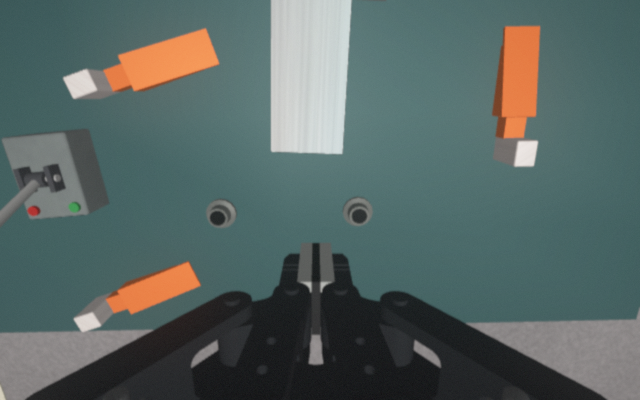

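The tongue's front corners appear at (271,152) and (343,154), within 1 px of my prediction, so the stand pose holds. Next I go behind the lever knob.

Call:
play_rows(
  slide=[
    [-11.2,-30.5,0],
    [-11.2,-30.5,0],
    [-11.2,-30.5,0],
    [-11.2,-30.5,0],
    [-11.2,-30.5,0],
    [-11.2,-30.5,0],
    [-11.2,-30.5,0],
    [-11.2,-30.5,0],
    [-11.2,-30.5,4],
    [-11.2,-30.5,8],
    [-11.2,-30.5,12],
    [-11.2,-30.5,14.4],
  ],
  delta_rot=[
    [0,0,-0.104],
    [0,0,-0.104],
    [0,0,-0.104],
    [0,0,-0.104],
    [0,0,-0.104],
    [0,0,-0.104],
    [0,0,-0.104],
    [0,0,-0.104],
    [0,0,-0.104],
    [0,0,-0.104],
    [0,0,-0.104],
    [0,0,-0.104],
  ],
)

```text
time: 4.67
tool_pos: [0.3621, 0.269, 0.1506]
tcp_rot: [3.135, 0.119, -0.007]
wrist_force: [-1.4, -1.0, -0.5]
width: 0.004
```

```bash
python3 - <<'E'
from h import *
st=read_state(); print(st['time'],st['tool_pos'].round(4),R.from_rotvec(st['tcp_rot']).as_matrix().round(3).tolist(),st['q'].round(2))
c=read_camera('scene'); im=c['image'][200:310,340:480]; cv2.imwrite('pics/s1.png',cv2.cvtColor(cv2.resize(im,None,fx=5,fy=5,interpolation=cv2.INTER_CUBIC),cv2.COLOR_RGB2BGR))
st=read_state();w=read_camera('wrist');save(w,'w3.png')
E
```

```text
4.6667 [0.3621 0.269  0.1506] [[0.997, 0.076, -0.005], [0.076, -0.997, -0.004], [-0.005, 0.004, -1.0]] [ 0.58 -0.09  2.16 -0.    1.08  2.08]
```

View pics/s1.png

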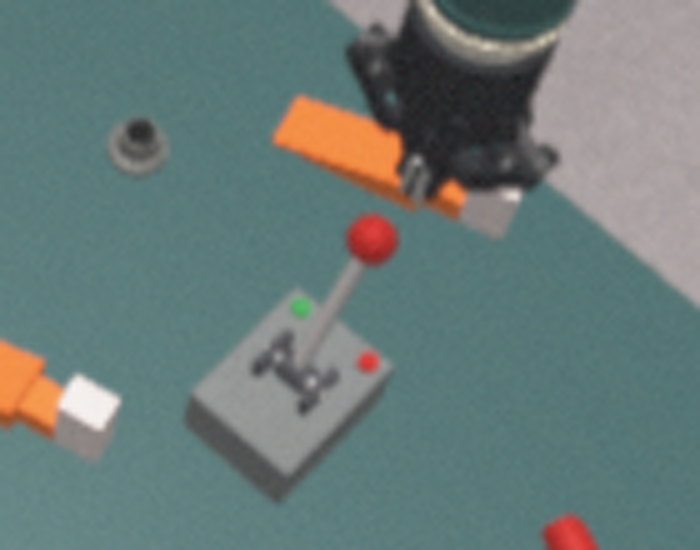

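View pics/w3.png

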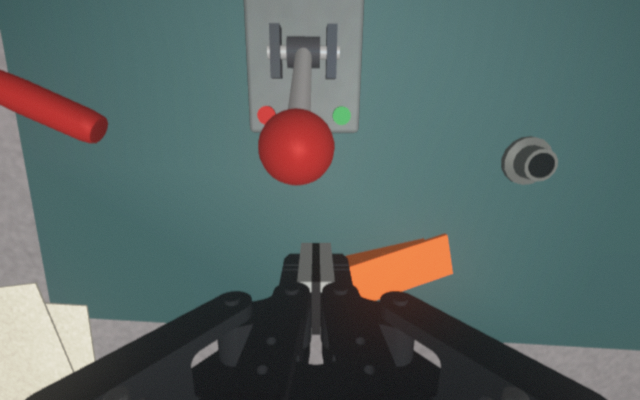

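The wrist view shows the knob at (296,147), about 8 mm to the left of the finger line at column 317, so I correct that and then push.

Call:
play_rows(
  slide=[
    [0,-0.8,-0.5],
    [0,-0.8,-0.5],
    [1.5,-0.8,-0.5],
    [3,-0.8,-0.5],
    [4.5,-0.8,-0.6],
    [6,-0.8,-0.8],
    [7.5,-0.8,-0.8],
    [8.5,-0.8,-0.8],
    [9.5,-0.8,-0.7],
    [10.2,-0.8,-0.5],
    [10.6,-0.8,-0.5],
    [10.6,-0.8,-0.5],
  ],
  delta_rot=[
    [0,0,0],
    [0,0,0],
    [0,0,0],
    [0,0,0],
    [0,0,0],
    [0,0,0],
    [0,0,0],
    [0,0,0],
    [0,0,0],
    [0,0,0],
    [0,0,0],
    [0,0,0],
  ],
)

```text
time: 5.77
tool_pos: [0.4662, 0.2838, 0.1535]
tcp_rot: [3.133, 0.117, -0.016]
wrist_force: [-3.3, -0.4, 2.8]
width: 0.0
```

```bash
cat > lv.py <<'E'
from h import *
import sys
st=read_state(); print(st['time'],st['tool_pos'].round(4),st['wrist_force'].round(2),st['torque'].round(2))
w=read_camera('wrist');save(w,sys.argv[1]+'w.png')
c=read_camera('scene'); im=c['image'][200:310,340:480]; cv2.imwrite('pics/'+sys.argv[1]+'s.png',cv2.cvtColor(cv2.resize(im,None,fx=5,fy=5,interpolation=cv2.INTER_CUBIC),cv2.COLOR_RGB2BGR))
for n in ['top','scene']:
    c=read_camera(n); hsv=cv2.cvtColor(c['image'],cv2.COLOR_RGB2HSV)
    m=((hsv[...,0]<4)|(hsv[...,0]>174))&(hsv[...,1]>170)&(hsv[...,2]>90)
    k,l,s,ce=cv2.connectedComponentsWithStats(m.astype(np.uint8))
    for i in range(1,k):
        if 15<s[i,4]<150: print(n,s[i],ce[i].round(1),at_z(c,ce[i],.156).round(4))
E
python3 lv.py a
```

```text
5.7667 [0.4662 0.2838 0.1535] [-3.33 -0.45  2.82] [-0.05  0.52 -0.01]
scene [393 260   9   9  61] [396.6 264. ] [0.4878 0.2814 0.156 ]
```

View pics/aw.png

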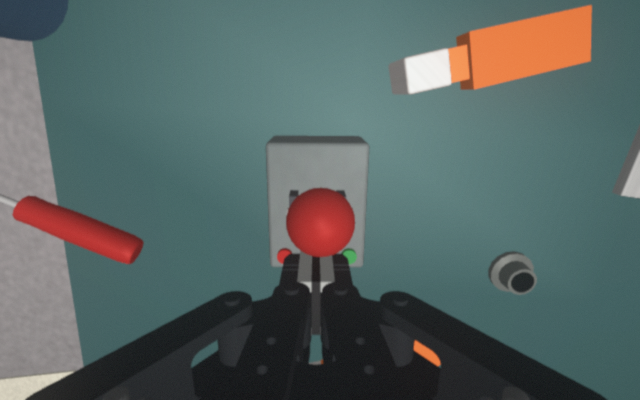

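View pics/as.png

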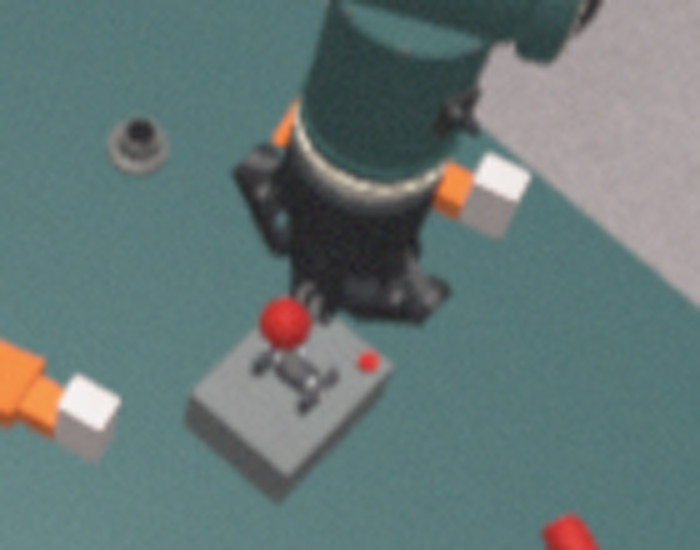

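The knob is centred on the fingers and near x=0.488, while the stop is expected at about 0.499. I'll push a little more.

Call:
play_rows(
  slide=[
    [0.4,0,0],
    [0.8,0,0],
    [1.1,0,0],
    [1.3,0,0],
    [1.3,0,0],
  ],
  delta_rot=[
    [0,0,0],
    [0,0,0],
    [0,0,0],
    [0,0,0],
    [0,0,0],
  ],
)

```text
time: 6.38
tool_pos: [0.4757, 0.2842, 0.1511]
tcp_rot: [3.131, 0.117, -0.026]
wrist_force: [-7.6, 1.0, -1.3]
width: 0.001
```

```bash
python3 lv.py b
```

```text
6.3833 [0.4757 0.2842 0.1511] [-7.62  0.96 -1.32] [ 0.2   1.19 -0.03]
scene [390 263   9   9  61] [394.  267.1] [0.4999 0.2832 0.156 ]
```

View pics/bs.png

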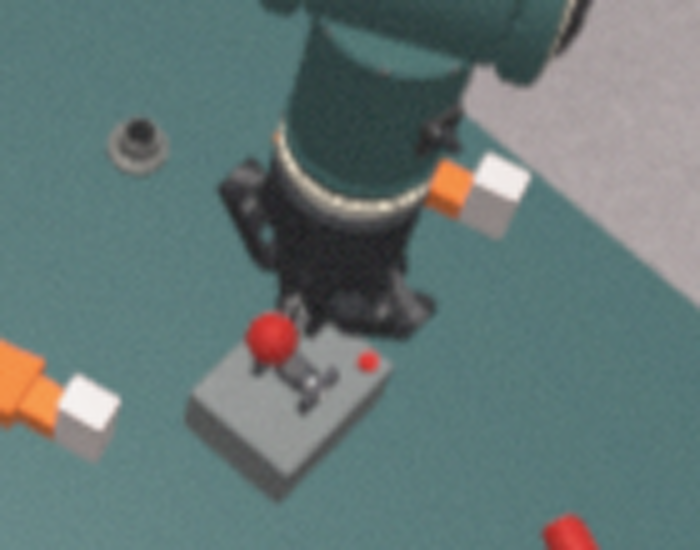

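Call:
play_rows(
  slide=[
    [0.5,0,0],
    [0.8,0,0],
    [0.8,0,0],
    [0.8,0,0],
  ],
  delta_rot=[
    [0,0,0],
    [0,0,0],
    [0,0,0],
    [0,0,0],
  ],
)

```text
time: 6.92
tool_pos: [0.4778, 0.2844, 0.1502]
tcp_rot: [3.129, 0.117, -0.047]
wrist_force: [-20.8, -0.7, 12.2]
width: 0.0
```

```bash
python3 lv.py c
```

```text
6.9167 [0.4778 0.2844 0.1502] [-20.83  -0.71  12.19] [-0.16  3.28 -0.07]
scene [390 264   8   9  57] [393.5 267.8] [0.5023 0.2838 0.156 ]
```

The force rose to 21 N with only 2 mm of further motion, so the lever is at its stop. I'll back off and let it spring back.

Call:
play_rows(
  slide=[
    [-2,0,0],
    [-4,0,0],
    [-6,0,0],
    [-8,0,0],
    [-10,0,0],
    [-12,0,0],
    [-12,0,0],
    [-12,0,-4],
    [-12,0,-8],
    [-12,0,-12],
    [-12,0,-14],
    [-12,0,-14],
  ],
  delta_rot=[
    [0,0,0],
    [0,0,0],
    [0,0,0],
    [0,0,0],
    [0,0,0],
    [0,0,0],
    [0,0,0],
    [0,0,0],
    [0,0,0],
    [0,0,0],
    [0,0,0],
    [0,0,0],
  ],
)

```text
time: 8.12
tool_pos: [0.367, 0.2794, 0.3011]
tcp_rot: [3.136, 0.117, -0.026]
wrist_force: [0.5, -0.3, -0.1]
width: 0.002
```

```bash
python3 lv.py d; python3 -c "
from h import *
print(R.from_rotvec(read_state()['tcp_rot']).as_matrix().round(3))"
```

```text
8.1167 [0.367  0.2794 0.3011] [ 0.48 -0.27 -0.12] [ 0.01  0.   -0.01]
top [207 220   9  11  41] [212.4 223.7] [0.4151 0.2743 0.156 ]
scene [410 244   9   8  54] [414.  247.3] [0.4142 0.2774 0.156 ]
[[ 0.997  0.075 -0.03 ]
 [ 0.074 -0.997 -0.012]
 [-0.031  0.01  -0.999]]
```

View pics/ds.png

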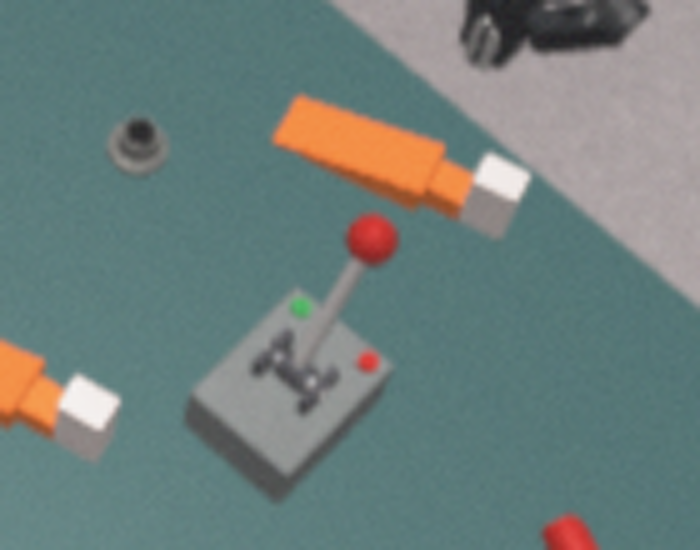

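The lever is back at rest: the knob is at (0.414, 0.277), the same as at the start. Next is the wedge, and I'll use a helper to compute the moves.

```bash
cat > mv.py <<'E'
from h import *
def mv(p,yaw,rx=0,ry=0):
    st=read_state(); Rc=R.from_rotvec(st['tcp_rot']).as_matrix()
    Rg=R.from_euler('z',yaw).as_matrix()@np.diag([1.,-1,-1])
    s=Rc.T@(np.array(p)-st['tool_pos'])*100; d=R.from_matrix(Rc.T@Rg).as_rotvec()
    print('slide',s.round(2),'rot',d.round(3),'rows',round(np.linalg.norm(s)/4.17,1))
E
python3 -c "
from mv import *
mv([.44,-.0,.30],-.0256); mv([.470,-.2738,.25],-.0256)"
```

```text
slide [ 5.66 28.17 -0.65] rot [0.012 0.03  0.1  ] rows 6.9
slide [ 6.77 55.65  4.6 ] rot [0.012 0.03  0.1  ] rows 13.5
```

Call:
play_rows(
  slide=[
    [5.7,28.2,-0.6],
    [5.7,28.2,-0.6],
    [5.7,28.2,-0.6],
    [5.7,28.2,-0.6],
    [5.7,28.2,-0.6],
    [5.7,28.2,-0.6],
    [6.7,55.6,-0.6],
    [6.7,55.6,-0.6],
    [6.7,55.6,-0.6],
    [6.7,55.6,-0.6],
    [6.7,55.6,-0.6],
    [6.7,55.6,-0.6],
  ],
  delta_rot=[
    [0.012,0.03,0.1],
    [0.012,0.03,0.1],
    [0.012,0.03,0.1],
    [0.012,0.03,0.1],
    [0.012,0.03,0.1],
    [0.012,0.03,0.1],
    [0.012,0.03,0.1],
    [0.012,0.03,0.1],
    [0.012,0.03,0.1],
    [0.012,0.03,0.1],
    [0.012,0.03,0.1],
    [0.012,0.03,0.1],
  ],
  hand=1,
)

```text
time: 9.32
tool_pos: [0.4617, -0.2134, 0.2989]
tcp_rot: [-3.14, 0.041, 0.005]
wrist_force: [-0.4, 0.0, 0.5]
width: 1.0
```

```bash
python3 -c "
from mv import *
print(read_state())
mv([.4724,-.2738,.15],-.0256)"
```

```text
{'time': 9.3167, 'q': array([-4.81965540e-01, -8.46966622e-02,  1.87274582e+00,  2.54422171e-06,
        1.35725349e+00,  1.11482788e+00]), 'joint_vel': array([-0.83227286,  0.51152104, -0.47524202,  0.00678771, -0.04461386,
       -0.8286823 ]), 'joint_torque': array([  2.57774591, -35.79854965, -35.29576063,  -0.29408184,
         0.26863553,   0.81822149]), 'tool_pos': array([ 0.46168736, -0.21341197,  0.29885673]), 'tcp_rot': array([-3.13964408,  0.04081397,  0.00519392]), 'wrist_force': array([-0.43000048,  0.04975946,  0.51059031]), 'torque': array([-0.03753065,  0.01911162,  0.02993415]), 'width': 1.000278524223933}
slide [ 1.28  6.03 14.87] rot [-0.002  0.003 -0.   ] rows 3.9
```

Call:
play_rows(
  slide=[
    [1.3,6,0],
    [1.3,6,4],
    [1.3,6,8],
    [1.3,6,12],
    [1.3,6,14.9],
    [1.3,6,14.9],
    [1.3,6,14.9],
  ],
  delta_rot=[
    [0,0,0],
    [0,0,0],
    [0,0,0],
    [0,0,0],
    [0,0,0],
    [0,0,0],
    [0,0,0],
  ],
)

```text
time: 9.9
tool_pos: [0.4701, -0.2721, 0.146]
tcp_rot: [-3.136, 0.041, 0.016]
wrist_force: [-0.3, -1.0, -0.1]
width: 0.997
```

```bash
python3 -c "
from mv import *
st=read_state();w=read_camera('wrist');save(w,'w5.png');print(st['tool_pos'],st['tcp_rot'])
for p in [(.4874,-.2738,.05),(.4724,-.2738,.05),(.4574,-.2738,.05)]: print(proj(w,p,st))
mv([.4724,-.2738,.024],-.0256)"
```

```text
[ 0.47007266 -0.27213186  0.14602348] [-3.13550954  0.0409818   0.01598722]
(np.float64(317.97442064058026), np.float64(178.49125208703623))
(np.float64(318.46863746029055), np.float64(198.94453152315467))
(np.float64(318.94496052420357), np.float64(218.65727366291304))
slide [ 0.08  0.08 12.5 ] rot [-0.003  0.005 -0.   ] rows 3.0
```

View pics/w5.png

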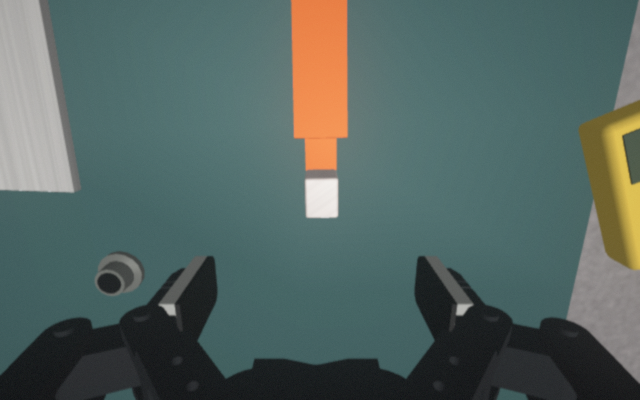

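The grip is at (321,198), as predicted, and centred between the open fingers. I'll descend and grasp.

Call:
play_rows(
  slide=[
    [0.1,0.15,4],
    [0.1,0.15,8],
    [0.1,0.15,11],
    [0.1,0.15,12.5],
    [0.1,0.15,12.5],
    [0.1,0.15,12.5],
  ],
  delta_rot=[
    [0,0.005,0],
    [0,0.005,0],
    [0,0.005,0],
    [0,0.005,0],
    [0,0.005,0],
    [0,0.005,0],
  ],
)

```text
time: 10.45
tool_pos: [0.4741, -0.2753, 0.0258]
tcp_rot: [-3.14, 0.04, -0.003]
wrist_force: [0.6, 1.0, -0.2]
width: 0.997
```

```bash
python3 -c "
from mv import *
mv([.4724,-.2745,.024],-.0256);st=read_state();print(st['tool_pos'],st['wrist_force'])"
```

```text
slide [-0.18 -0.08  0.18] rot [-0.001 -0.002  0.   ] rows 0.1
[ 0.47414886 -0.27529757  0.02583336] [ 0.55157886  0.99166073 -0.21345514]
```

Call:
play_rows(
  slide=[
    [-0.1,-0.05,0.15],
    [-0.1,-0.05,0.15],
    [-0.1,-0.05,0.15],
    [-0.1,-0.05,0.15],
    [-0.1,-0.05,0.15],
    [-0.1,-0.05,0.15],
    [-0.1,-0.05,0.15],
    [-0.1,-0.05,0.15],
    [-0.1,-0.05,0.15],
    [-0.1,-0.05,0.15],
  ],
  delta_rot=[
    [0,0,0],
    [0,0,0],
    [0,0,0],
    [0,0,0],
    [0,0,0],
    [0,0,0],
    [0,0,0],
    [0,0,0],
    [0,0,0],
    [0,0,0],
  ],
  hand=0,
  force=70,
)

```text
time: 11.28
tool_pos: [0.474, -0.2753, 0.0255]
tcp_rot: [-3.141, 0.04, -0.006]
wrist_force: [-0.4, 0.9, 5.9]
width: 0.274
```

```bash
python3 -c "
from mv import *
st=read_state();print(st['tool_pos'],st['wrist_force'],st['width']);mv([.4724,-.2745,.12],-.0256)"
```

```text
[ 0.47395295 -0.27531471  0.02552964] [-0.36853215  0.92228935  5.92307167] 0.2737110754607557
slide [-0.12 -0.08 -9.45] rot [-0.    -0.004  0.   ] rows 2.3
```

The opening is 23.3 mm, which fits the 24 mm grip. I'll lift and carry it over the tongue.

Call:
play_rows(
  slide=[
    [0,0,-2],
    [0,0,-4],
    [0,0,-6],
    [0,0,-6],
    [0,0,-6],
  ],
  delta_rot=[
    [0,0,0],
    [0,0,0],
    [0,0,0],
    [0,0,0],
    [0,0,0],
  ],
)

```text
time: 11.7
tool_pos: [0.4744, -0.2757, 0.0862]
tcp_rot: [3.14, -0.04, 0.009]
wrist_force: [0.5, -0.2, -2.2]
width: 0.271
```

```bash
python3 -c "
from mv import *
st=read_state();print(st['tool_pos'],st['wrist_force'],st['width']);mv([.4883,-.0266,.085],-.055)
w=read_camera('wrist');save(w,'w6.png')"
```

```text
[ 0.47437251 -0.27574522  0.08616125] [ 0.45626096 -0.15988306 -2.17708114] 0.270881270196131
slide [  0.76 -24.94   0.1 ] rot [ 0.001 -0.005  0.029] rows 6.0
```

View pics/w6.png

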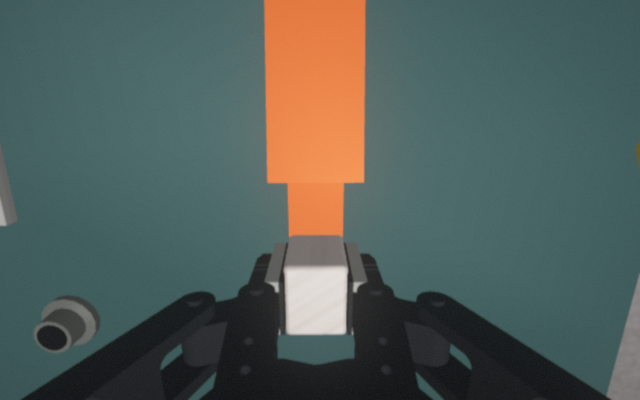

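The wedge is held straight in the pads. I'll move it sideways over the tongue.

Call:
play_rows(
  slide=[
    [0.8,-3,0],
    [0.8,-6,0],
    [0.8,-10,0],
    [0.8,-14,0],
    [0.8,-18,0],
    [0.8,-21,0],
    [0.8,-23.5,0],
    [0.8,-24.9,0],
    [0.8,-24.9,0],
    [0.8,-24.9,0],
  ],
  delta_rot=[
    [0,0,0.029],
    [0,0,0.029],
    [0,0,0.029],
    [0,0,0.029],
    [0,0,0.029],
    [0,0,0.029],
    [0,0,0.029],
    [0,0,0.029],
    [0,0,0.029],
    [0,0,0.029],
  ],
)

```text
time: 12.58
tool_pos: [0.4861, -0.0256, 0.0832]
tcp_rot: [-3.14, 0.082, 0.001]
wrist_force: [0.4, -0.2, -1.6]
width: 0.271
```

```bash
python3 -c "
from mv import *
st=read_state();print(st['tool_pos'],st['wrist_force'],st['width']);mv([.4883,-.0266,.036],-.055)
w=read_camera('wrist');save(w,'w7.png')
c=read_camera('top');im=c['image'][60:240,260:400];cv2.imwrite('pics/t7.png',cv2.cvtColor(cv2.resize(im,None,fx=3.3,fy=3.3,interpolation=cv2.INTER_CUBIC),cv2.COLOR_RGB2BGR))
c=read_camera('scene');im=c['image'][190:310,200:350];cv2.imwrite('pics/s7.png',cv2.cvtColor(cv2.resize(im,None,fx=5,fy=5,interpolation=cv2.INTER_CUBIC),cv2.COLOR_RGB2BGR))
"
```

```text
[ 0.48609774 -0.02563918  0.08315452] [ 0.3693275  -0.1603781  -1.62114687] 0.2711824656945245
slide [0.23 0.09 4.72] rot [-0.001  0.     0.003] rows 1.1
```

View pics/w7.png

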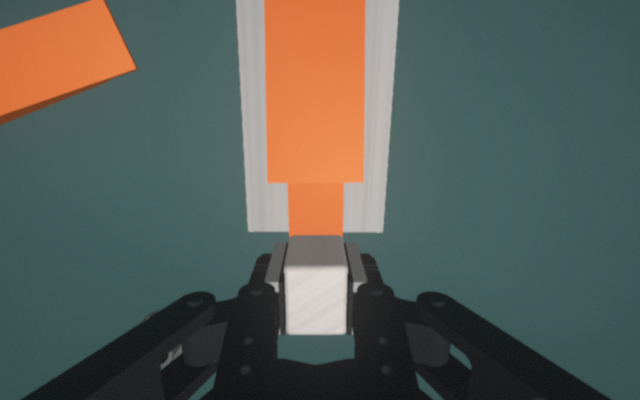

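View pics/s7.png

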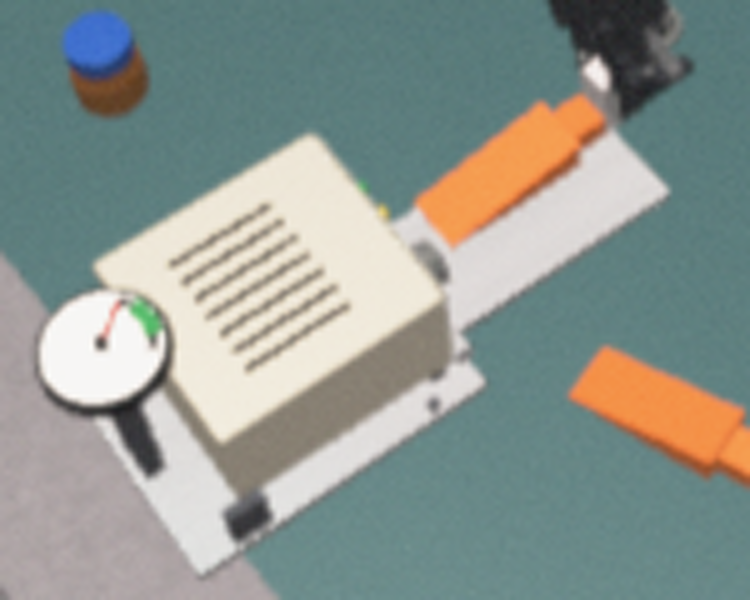

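The wedge is centred over the tongue, aligned to it, and its tip is still in front of the bar. The dial needle reads 0. I'll lower it.

Call:
play_rows(
  slide=[
    [0.2,0,2],
    [0.2,0,3.5],
    [0.2,0,4.4],
    [0.2,0,4.6],
    [0.2,0,4.8],
    [0.2,0,4.8],
    [0.2,0,4.8],
  ],
  delta_rot=[
    [0,0,0],
    [0,0,0],
    [0,0,0],
    [0,0,0],
    [0,0,0],
    [0,0,0],
    [0,0,0],
  ],
)

```text
time: 13.32
tool_pos: [0.4899, -0.0275, 0.0368]
tcp_rot: [-3.14, 0.088, -0.004]
wrist_force: [0.6, 0.4, -1.0]
width: 0.27
```

```bash
cat > ck.py <<'E'
from mv import *
import sys
n=sys.argv[1]
st=read_state();print(st['time'],st['tool_pos'].round(4),'F',st['wrist_force'].round(2),'M',st['torque'].round(2),st['width'].round(3),R.from_rotvec(st['tcp_rot']).as_matrix()[:,0].round(4),R.from_rotvec(st['tcp_rot']).as_matrix()[:,2].round(4))
Z=R.from_euler('z',-.055).as_matrix();print('stand frame',(Z.T@(st['tool_pos']-[.653,-.0357,0])).round(4))
w=read_camera('wrist');save(w,n+'w.png')
c=read_camera('scene');im=c['image'][190:310,200:350];cv2.imwrite('pics/'+n+'s.png',cv2.cvtColor(cv2.resize(im,None,fx=5,fy=5,interpolation=cv2.INTER_CUBIC),cv2.COLOR_RGB2BGR))
c=read_camera('top');im=c['image'][70:230,280:380];cv2.imwrite('pics/'+n+'t.png',cv2.cvtColor(cv2.resize(im,None,fx=3.7,fy=3.7,interpolation=cv2.INTER_CUBIC),cv2.COLOR_RGB2BGR))
E
python3 ck.py e
```

```text
Traceback (most recent call last):
  File "ck.py", line 4, in <module>
    st=read_state();print(st['time'],st['tool_pos'].round(4),'F',st['wrist_force'].round(2),'M',st['torque'].round(2),st['width'].round(3),R.from_rotvec(st['tcp_rot']).as_matrix()[:,0].round(4),R.from_rotvec(st['tcp_rot']).as_matrix()[:,2].round(4))
                                                                                                                      ^^^^^^^^^^^^^^^^^
AttributeError: 'float' object has no attribute 'round'
```

Contact isn't clear yet, with Fz still about -1, so I'll lower a touch more.

Call:
play_rows(
  slide=[
    [0,0,0.15],
    [0,0,0.3],
    [0,0,0.3],
    [0,0,0.3],
  ],
  delta_rot=[
    [0,0,0],
    [0,0,0],
    [0,0,0],
    [0,0,0],
  ],
)

```text
time: 13.65
tool_pos: [0.4911, -0.0277, 0.0355]
tcp_rot: [3.14, -0.087, 0.008]
wrist_force: [-1.1, -0.7, 6.4]
width: 0.27
```

```bash
sed -i "s/st\['width'\].round(3)/round(st['width'],3)/" ck.py; python3 ck.py e
```

```text
13.65 [ 0.4911 -0.0277  0.0355] F [-1.11 -0.71  6.36] M [-0.01  0.49 -0.03] 0.27 [ 0.9984 -0.0555  0.005 ] [ 5.e-03 -2.e-04 -1.e+00]
stand frame [-0.1621 -0.0009  0.0355]
```

View pics/es.png

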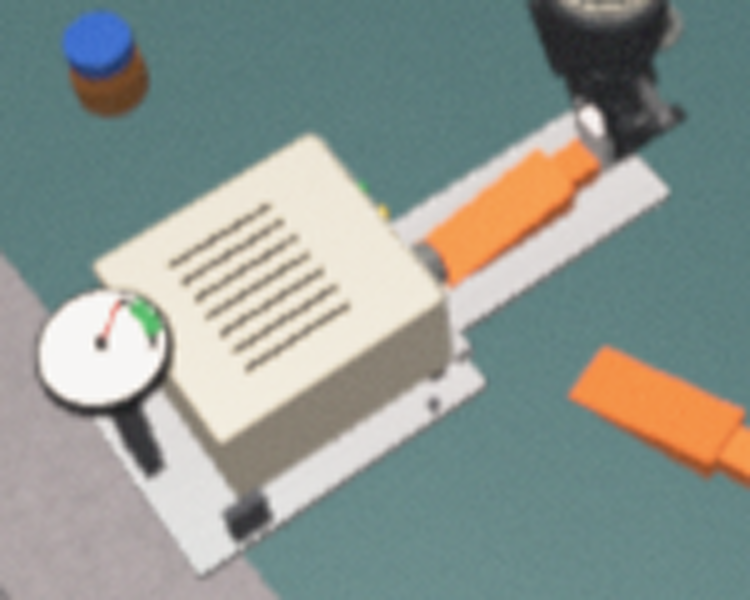

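View pics/ew.png

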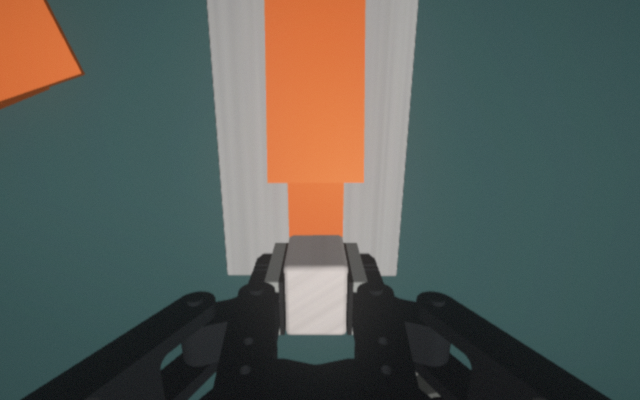

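The wedge is on the plate, with Fz about +6 N, the tool level and TCP z at 35.5 mm (10 mm above the bench grasp, as expected). I'll push to just before bar contact.

Call:
play_rows(
  slide=[
    [0.8,0,0.05],
    [1.6,0,0.05],
    [2.4,0,0.05],
    [3.2,0,0.05],
    [4,0,0.07],
    [4.8,0,0.07],
    [5.5,0,0.07],
    [6,0,0.07],
    [6,0,0.07],
  ],
  delta_rot=[
    [0,0,0],
    [0,0,0],
    [0,0,0],
    [0,0,0],
    [0,0,0],
    [0,0,0],
    [0,0,0],
    [0,0,0],
    [0,0,0],
  ],
)

```text
time: 14.55
tool_pos: [0.5528, -0.0311, 0.0355]
tcp_rot: [3.14, -0.087, 0.01]
wrist_force: [-0.6, 0.6, 3.5]
width: 0.271
```

```bash
python3 ck.py f
```

```text
14.55 [ 0.5528 -0.0311  0.0355] F [-0.56  0.57  3.5 ] M [0.1  0.24 0.02] 0.271 [ 0.9984 -0.0553  0.0065] [ 6.5e-03 -3.0e-04 -1.0e+00]
stand frame [-0.1003 -0.0009  0.0355]
```

View pics/fw.png

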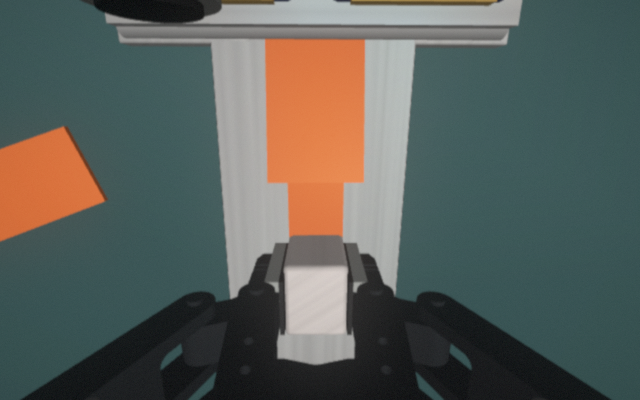

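View pics/fs.png

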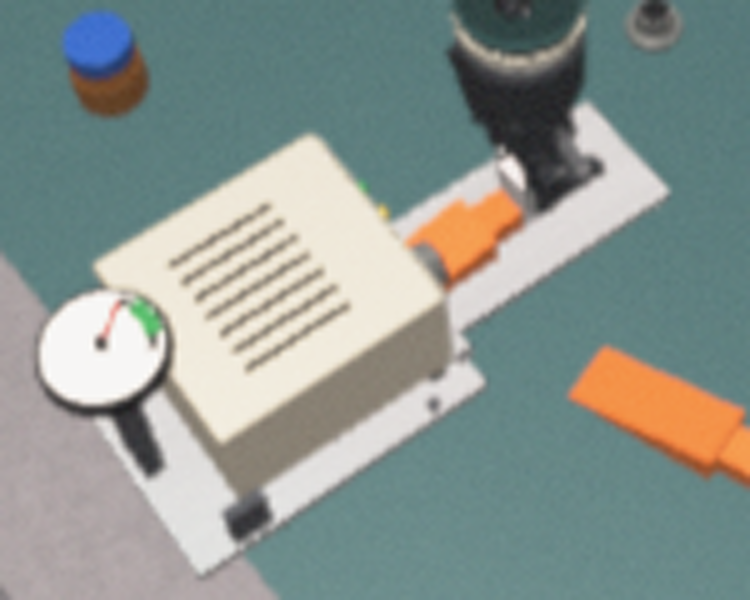

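View pics/ft.png

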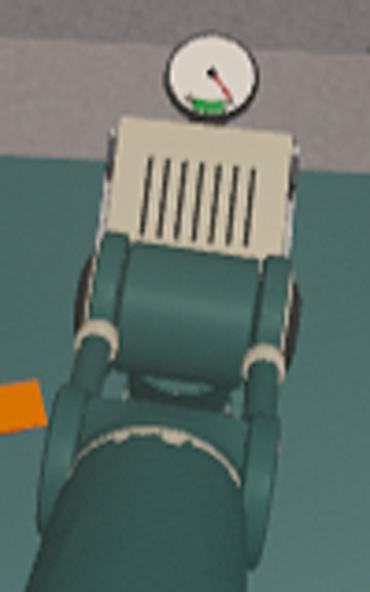

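The tip is under the bar, centred and square to it, with the dial still at 0. I'll push on in steps.

Call:
play_rows(
  slide=[
    [0.4,0,0.1],
    [0.8,0,0.1],
    [1.2,0,0.1],
    [1.6,0,0.1],
    [1.8,0,0.1],
    [1.8,0,0.1],
    [1.8,0,0.1],
  ],
  delta_rot=[
    [0,0,0],
    [0,0,0],
    [0,0,0],
    [0,0,0],
    [0,0,0],
    [0,0,0],
    [0,0,0],
  ],
)

```text
time: 15.28
tool_pos: [0.5603, -0.0313, 0.0353]
tcp_rot: [-3.14, 0.086, 0.022]
wrist_force: [-34.2, 0.4, 37.5]
width: 0.274
```

```bash
python3 ck.py g
```

```text
15.2833 [ 0.5603 -0.0313  0.0353] F [-34.18   0.38  37.52] M [0.31 4.5  0.07] 0.274 [ 0.9984 -0.0548 -0.0142] [-0.0142  0.0012 -0.9999]
stand frame [-0.0928 -0.0007  0.0353]
```

View pics/gs.png

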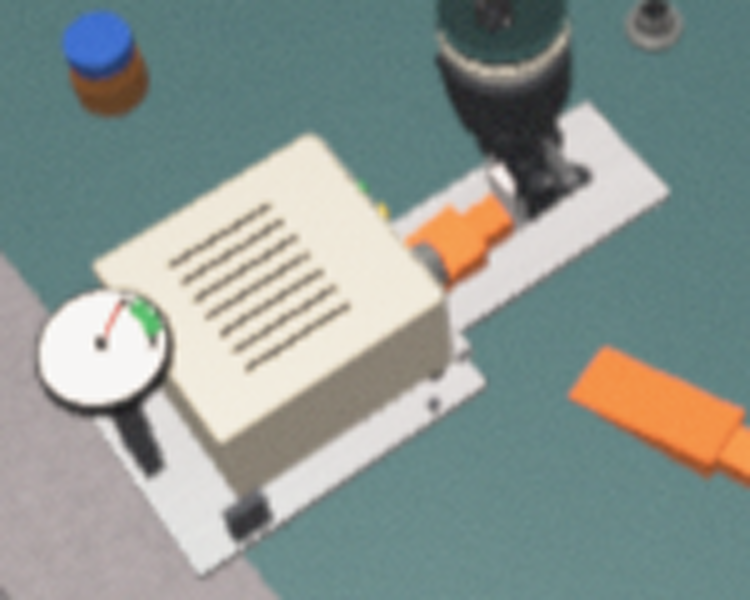

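View pics/gw.png

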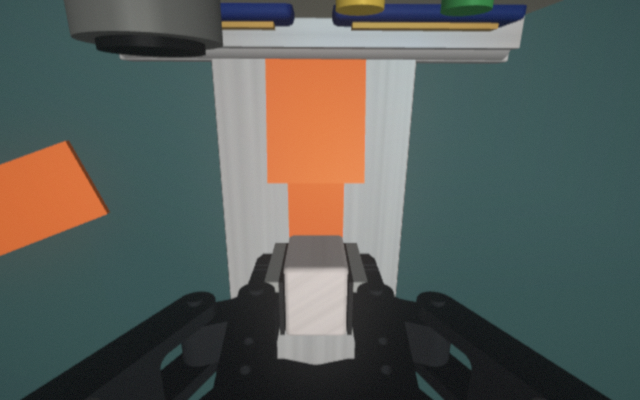

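The dial hasn't moved, and both the horizontal force (34 N) and the downforce (37 N) are too high. The tool pitched nose-down and the wedge is jammed on the plate. I'll relieve the pitch and downforce, then continue in small steps.

Call:
play_rows(
  slide=[
    [-0.2,0,-0.1],
    [-0.2,0,-0.15],
    [-0.2,0,-0.15],
  ],
  delta_rot=[
    [0,0.01,0],
    [0,0.016,0],
    [0,0.016,0],
  ],
)

```text
time: 15.68
tool_pos: [0.5565, -0.031, 0.0357]
tcp_rot: [-3.14, 0.086, 0.0]
wrist_force: [-0.4, -0.2, -3.8]
width: 0.269
```

```bash
python3 ck.py h2
```

```text
15.6833 [ 0.5565 -0.031   0.0357] F [-0.44 -0.23 -3.76] M [ 0.13  0.44 -0.  ] 0.269 [ 9.985e-01 -5.480e-02 -3.000e-04] [-3.e-04  5.e-04 -1.e+00]
stand frame [-0.0967 -0.0006  0.0357]
```

Call:
play_rows(
  slide=[
    [0.3,0,0],
    [0.6,0,0],
    [0.9,0,0],
    [1.2,0,-0.03],
    [1.2,0,-0.03],
  ],
  delta_rot=[
    [0,0.005,0],
    [0,0.01,0],
    [0,0.01,0],
    [0,0.01,0],
    [0,0.01,0],
  ],
)

```text
time: 16.25
tool_pos: [0.5648, -0.0314, 0.0354]
tcp_rot: [-3.14, 0.086, 0.002]
wrist_force: [-16.1, 0.4, 12.5]
width: 0.271
```

```bash
python3 ck.py i
```

```text
16.25 [ 0.5648 -0.0314  0.0354] F [-16.1    0.43  12.53] M [0.15 2.75 0.04] 0.271 [ 0.9985 -0.0547 -0.0014] [-1.4e-03  9.0e-04 -1.0e+00]
stand frame [-0.0883 -0.0005  0.0354]
```

View pics/is.png

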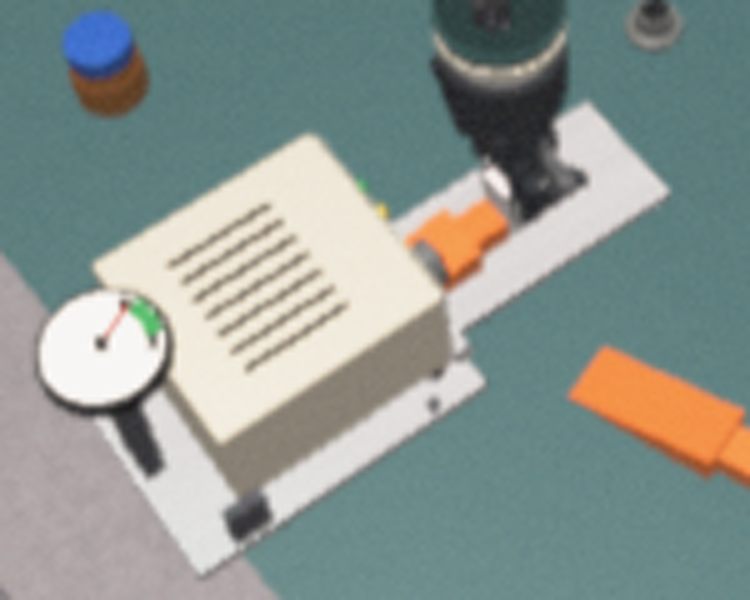

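The needle has started to move (about 1 mm) and the forces are reasonable. I'll continue.

Call:
play_rows(
  slide=[
    [0.4,0,-0.04],
    [0.7,0,-0.04],
    [1.0,0,-0.05],
    [1.3,0,-0.05],
    [1.6,0,-0.05],
    [1.6,0,-0.05],
  ],
  delta_rot=[
    [0,0.01,0],
    [0,0.01,0],
    [0,0.01,0],
    [0,0.01,0],
    [0,0.01,0],
    [0,0.01,0],
  ],
)

```text
time: 16.9
tool_pos: [0.5762, -0.0319, 0.0354]
tcp_rot: [-3.139, 0.086, 0.004]
wrist_force: [-15.2, 1.1, 12.8]
width: 0.272
```

```bash
python3 ck.py j
```

```text
16.9 [ 0.5762 -0.0319  0.0354] F [-15.22   1.15  12.82] M [ 0.14  2.73 -0.02] 0.272 [ 0.9985 -0.0545 -0.0025] [-0.0025  0.0011 -1.    ]
stand frame [-0.0769 -0.0005  0.0354]
```

View pics/js.png

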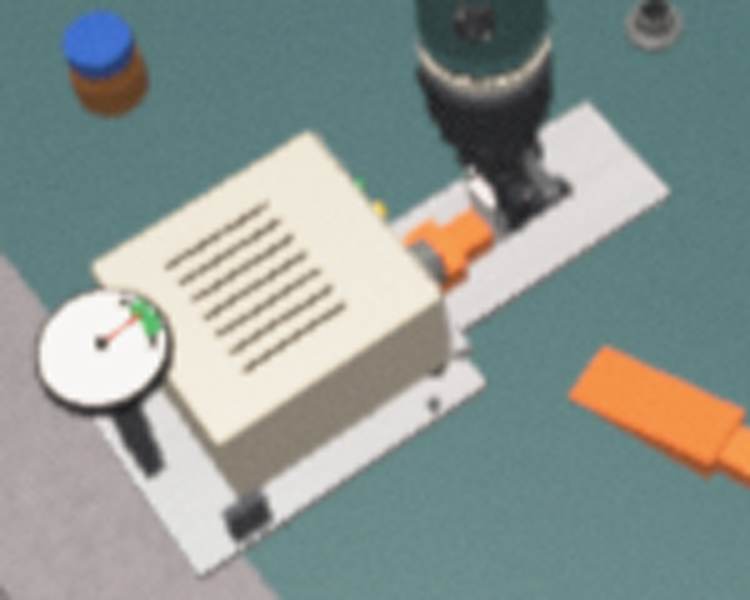

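The needle is in the green at about 3.5 mm. One small step more toward the middle, then let it settle.

Call:
play_rows(
  slide=[
    [0.4,0,-0.05],
    [0.6,0,-0.05],
    [0.6,0,-0.05],
    [0.6,0,-0.05],
    [0.6,0,-0.05],
    [0.6,0,-0.05],
    [0.6,0,-0.05],
    [0.6,0,-0.05],
  ],
  delta_rot=[
    [0,0.01,0],
    [0,0.01,0],
    [0,0.01,0],
    [0,0.01,0],
    [0,0.01,0],
    [0,0.01,0],
    [0,0.01,0],
    [0,0.01,0],
  ],
)

```text
time: 17.72
tool_pos: [0.5771, -0.0319, 0.0354]
tcp_rot: [-3.139, 0.085, 0.006]
wrist_force: [-17.4, 0.7, 13.6]
width: 0.272
```

```bash
python3 ck.py k; python3 - <<'E'
from h import *
print(read_state()['tool_pos'].round(4))
c=read_camera('scene');im=c['image'][240:280,200:245];cv2.imwrite('pics/kd.png',cv2.cvtColor(cv2.resize(im,None,fx=12,fy=12,interpolation=cv2.INTER_CUBIC),cv2.COLOR_RGB2BGR))
c=read_camera('top');im=c['image'];save(c,'kfull.png');cv2.imwrite('pics/kd2.png',cv2.cvtColor(cv2.resize(im[75:108,318:358],None,fx=14,fy=14,interpolation=cv2.INTER_CUBIC),cv2.COLOR_RGB2BGR))
E
```

```text
17.7167 [ 0.5771 -0.0319  0.0354] F [-17.37   0.73  13.55] M [0.09 2.84 0.03] 0.272 [ 0.9985 -0.0542 -0.0039] [-0.0039  0.0013 -1.    ]
stand frame [-0.076  -0.0004  0.0354]
[ 0.5771 -0.0319  0.0354]
```

View pics/kd.png

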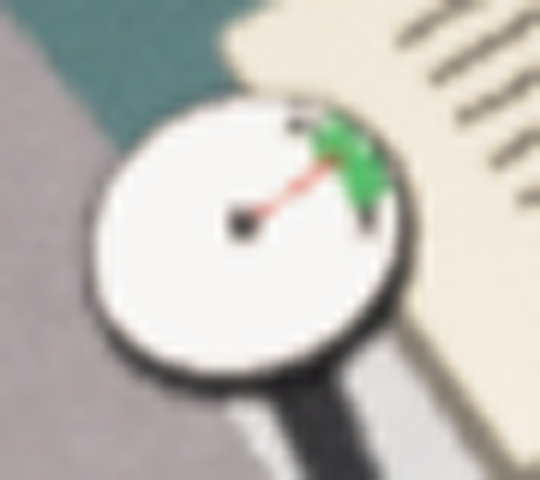

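View pics/kd2.png

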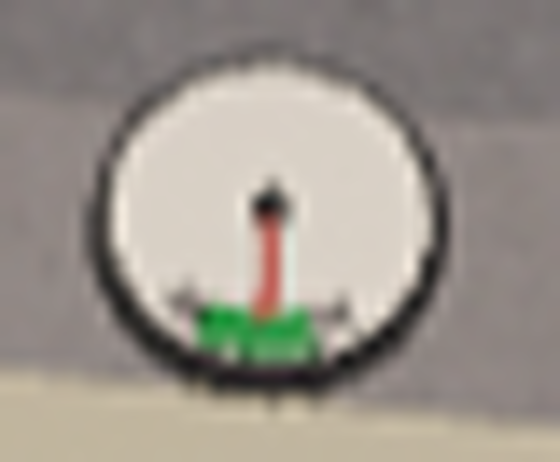

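View pics/kfull.png

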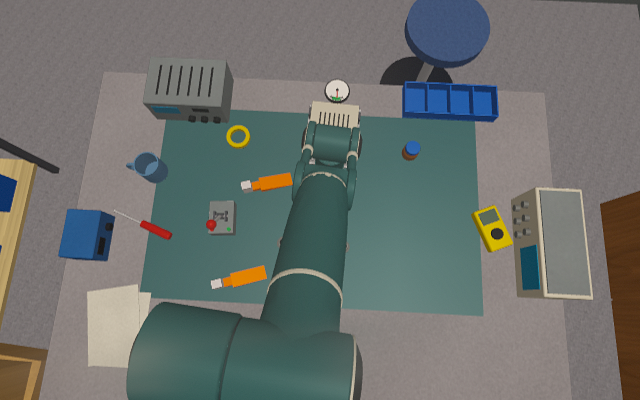

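View pics/kw.png

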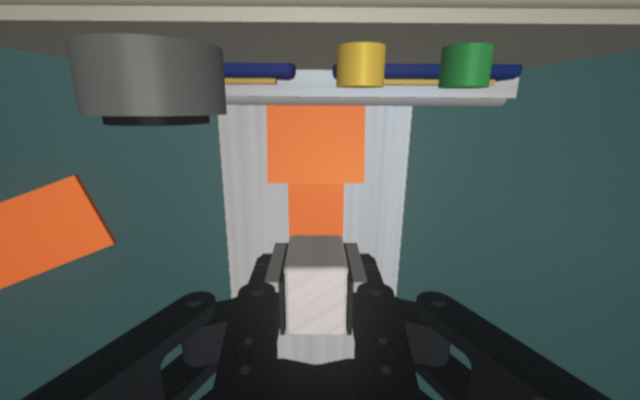

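Both views show the needle in the middle of the green, at about 3.5–4 mm. The pose and forces are steady and the other things are where they were. I'm handing in.

```bash
python3 -c "
from h import *
st=read_state();print(st['time'],st['tool_pos'].round(4),st['wrist_force'].round(1),st['joint_vel'].round(3));print(finish_job())"
```

```text
17.9667 [ 0.5771 -0.0319  0.0354] [-17.4   0.7  12. ] [ 0.001 -0.     0.    -0.001 -0.    -0.002]
the job is handed in; nothing more can be done
None
```

The job is handed in at about 18 s: the lever was swung to its stop first, and the wedge is under the bar, held in the gripper, with the dial in the green.

- **Lever:** I pushed the knob until the force jumped to 21 N at the stop, then backed off. It sprang back to its starting place, with the knob at (0.414, 0.277) before and after.
- **Wedge:** I took the one farthest to the robot's right, laid it flat on the tongue and pushed it straight in. My first push pitched the tool nose-down and jammed it at about 34 N along the push and 37 N downward, with no lift. I backed off, levelled it and pushed again in small steps.
- **Last checks:** Both cameras show the needle mid-green, about 3.5 to 4 mm. The pose was not moving.
- **Holding force:** It is about 17 N, above the 12 N given for pushing, probably because about 12 N of downforce on the wedge adds friction.
- **Other things on the bench:** All that were in view were where they started. The two spare knobs were hidden by the arm in the last top picture, so I did not confirm them directly.

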